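Gauge the gap under the marble tray's sprung guard

TASK

Swing the orange clamp lever that bars the mouth of the marble tray all the way round to its open stop, then pick up the taper gauge by its upright red grip. Slide its blade, lying flat on the plywood sill and pointing straight in, into the gap under the white sprung guard board until it drags snugly with the board raised about 3 mm (do not force it), and finish while still gripping it there, so that the gap can be read off. Leave everything else on the table undisturbed.

Things in the scene. Friction and masses are not known exactly. Their poses are not given: they have to be found in the camera images.
- tray: fixed plywood marble tray, its pose differs per run. Origin on the table under the middle of the gap's mouth; x points into the gap (away from the robot, insertion direction), y along the mouth, z up. Its front is a flat sill 250 mm wide (y -120 to 130), x -40 to 80 mm, whose top, the lower plate, is 30 mm above the table and runs 40 mm out in front of the mouth. The open tray of marbles, walls 55 mm high, lies behind, x 80 to 240
- mouth (a point): point on the sill's top at the middle of the mouth, 30 mm above the table; axes as tray
- bridge: brown wooden bridge fixed over the sill that carries the guard board. Origin at the mouth's middle, at the height of the board's lowered underside: so its height above mouth is the unloaded gap, 5.5 to 9 mm depending on the run. Two cheeks leave 90 mm of free width (y +-45 mm); its top is 56 mm above the origin; its cheeks reach from x = 3 to 53 mm, its top beam from 22 to 53 mm, so the board's front shows from above
- guard (a joint): how far the white guard board (upper plate, 86 mm wide, 60 mm deep, with a round nose of 5 mm radius along the mouth) is raised, in m: 0 lowered, 0.014 at most. Springs press it down: about 1.5 N at 0 plus 0.7 N per mm raised
- lever (a joint): angle of the orange clamp lever, rad: 0 shut (its bar lies along the mouth, barring it), 2.0 at its open stop. Starts at 0 to 0.3. It turns about an upright axis, clockwise seen from above, so that the knob sweeps from the mouth towards the robot and then round to +y of the tray; it has light friction (0.06 N m) and stays where it is left
- lever_knob (a point): top centre of the lever's black upright round knob, 16 mm in diameter, 101 mm above the table; the knob stands 50 mm clear above the bar (bar 14 mm wide, its top 51 mm above the table, reaching 31 mm beyond the knob)
- lever_hinge (a point): on the lever's axis at the height of the knob's top, 95 mm from the knob's axis; in the tray's frame at x -45, y 95 mm. Nothing there stands higher than 61 mm above the table
- gauge: loose taper gauge, about 70 to 120 g, lying flat on the table. Origin under the middle of its grip on its flat underside; x points along the blade to the tip, z up. Aluminium blade 20 mm wide: 15 mm thick from x = -20 to 20 mm, then tapering evenly to 3 mm at the tip at x = 110 mm (1 mm per 7.5 mm). Red upright grip 30 mm long (x) and 14 mm thick (y), from 15 to 66 mm above the underside
- gauge_tip (a point): tip of the gauge's blade, on its underside, 110 mm ahead of gauge's origin
- jacks_case: white plastic jacks case, 126 x 96 x 49 mm, bystander; origin at the centre of its underside
- egg_cup: white ceramic egg cup, 48 mm wide, 56 mm high, bystander; origin at the centre of its underside
- ball: blue silicone ball, 52 mm, held in a small wooden ring dish, 56 mm high together, bystander; origin at the centre of its underside
- pill_jar: glass pill-shaped jar, 56 mm wide, 81 mm high, bystander; origin at the centre of its underside
- tin: small tin, 60 mm wide and high, bystander; origin at the centre of its underside
- spinning_top: red spinning top standing on its flat foot, 52 mm wide, 52 mm high, bystander; origin at the centre of its underside
There are look-alikes about, which are no part of the job. Several things look just like the gauge: the one meant starts nearest to the robot's base.

How it is judged:
On the way, in this order (a step that is already met when the one before it is completed fails the run):
1. the lever is swung round to its open stop while the gauge still lies on the table (value of joint lever above 1.75 rad and height (world z) of gauge below 0.012 m), for 0.2 s.
2. the gauge is lifted off the table in the fingers (height (world z) of gauge above 0.018 m and contact force between the fingers and gauge above 1 N), for 0.2 s.
At the end, for the whole second after the job is handed in: Lever open (over 1.7 rad). Gauge still gripped (over 2 N) and at rest, tip 15 mm or more inside the gap, within 40 mm of its middle, level to 0.12 and straight to 0.2 rad, 22 mm off the table, pressing on sill (over 0.5 N) and board (over 1 N), board raised 1 to 5.5 mm (value of joint lever above 1.7 rad and value of joint guard between 0.001 and 0.0055 m and contact force between gauge and bridge above 1 N and contact force between gauge and tray above 0.5 N and contact force between the fingers and gauge above 2 N and x of gauge_tip in the frame of tray above 0.015 m and y of gauge_tip in the frame of tray between -0.04 and 0.04 m and height (world z) of gauge above 0.022 m and angle between gauge's own z axis and vertical below 0.12 rad and angle between the x axis of gauge and the x axis of tray, either way round below 0.2 rad and linear speed of gauge below 0.01 m/s); the arm keeps its last pose, push and grip.
It fails at once if the guard board is forced up more than 8 mm (value of joint guard above 0.008 m).
It fails at once if a bystander is moved more than 25 mm (distance of any of jacks_case, egg_cup, ball, pill_jar, tin, spinning_top from where it was at the start of the episode above 0.025 m).
It also fails if it takes over 67 s, if anything falls off the work surface, if the arm or the gripper's body presses on something with over 40 N, if the wrist force passes 120 N, or if a joint passes its speed limit or range.

ROBOT

A 7-joint arm with a two-finger parallel gripper is mounted at the origin on the work surface. World frame = base frame: x ahead of the robot, y to its left, z up, the work surface at z = 0. Lengths are in m, angles in rad, forces in N, time in s.
With the tool pointing down it reaches from about 0.4 to 0.85 m from the base axis. Payload 10.4 kg.
Tool frame: the origin (TCP) lies at the very end of the fingers, on their centre line; the grasp point (between the pads) lies 19 mm behind it; z points along the fingers, y is the direction in which the jaws open and shut (so a half turn about z gives the same grasp; the last joint's range is limited). The gripper opens to 85 mm and grips with 20 to 120 N. Pads are 22 mm wide; open, the fingers measure 114 mm over their backs; the gripper's body (76 mm by 85 mm) begins 54 mm behind the grasp point. The pads swing forward as they close: fully open they stand 13 mm farther back than shut.
Start: joints at [1.234, 0.332, -0.065, 1.46, 0.022, 1.35, -0.088], TCP at [0.193, -0.594, 0.231] pointing down, gripper open.
Joint ranges: [-2.6, 2.6], [-0.5, 2.12], [-1.47, 1.34], [0.16, 2.42], [-1.27, 4.41], [0.06, 2.06], [-2.6, 2.6]. Speed limits (rad/s): [2.22, 2.22, 2.79, 2.79, 3.14, 3.14, 3.14].

INTERFACE

Orientations are given as a unit quaternion [x, y, z, w].
In Python, from workcell import get_obs, camera, camera_info, hand_in gives the robot as it stands.
- The arm moves only by the tool move_arm, never from a script. Its argument "moves" is a list of rows, each a list of 3 entries, a list of its own where there are three numbers: the shift along the tool's x, y, z in units of 25 mm (1.0 is 25 mm), then the turn, a rotation vector about the tool's x, y, z in degrees, then the opening, from 0 (shut) to 1 (fully open). A call has 1 to 5 rows; each row shifts and turns the commanded pose from where the row before left it, along the tool's axes as they then stand; what a row does not reach is not made up. A row lasts 1/8 s, in which the tool goes at most 62.5 mm and 10.7 degrees, less where a joint would pass 70% of its speed; a pose out of reach is approached as far as the arm can. A call is refused whole if a number of a shift passes 1 or a number of a turn 10.7, either way. A call with a gripper value outside its range is refused whole. The fingers move at their own pace and stop on an object; "squeeze" is the grip in N (left out, the last holds). Time passes only in rows, so rows that do not move let the fingers close. It gives the time, the measured TCP pose, the force and the opening at its end, in the units of the state.
- get_obs(): the state, without advancing time (a new reading comes with each control period).
- camera(name): name is "side" or "top" or "wrist"; returns the picture (480x640x3 uint8, red, green, blue); there is no depth.
- camera_info(name): a dict with "fx", "fy", "cx", "cy" (pixels), "origin" and "rotation" of the camera in the world. Camera axes: x right, y down, z forward; pixel columns grow to the right and rows downward; lengths in m; the calibration is good to about 2 mm. A picture is of the moment at which its call begins: read the wrist's pose just before it. camera_info takes no time and is no camera call; for the wrist camera it gives the pose at the moment of the call.
- hand_in(): hands the job in, once; it reports no verdict.
The state is a dict: "clock": time; "joint_pos": joint angles; "joint_velocities": joint speeds; "tau": joint torques, N m; "position": TCP position; "ee_rot": TCP orientation; "ft_force": force on the tool from outside, world axes, zero at the start; "torque": the same for the moment, N m; "grip_width": opening from 0.0 (shut) to 1.0 (fully open).
Only numpy, scipy, OpenCV 4.12 (cv2) and the standard library are available. Lean on these libraries where they do the work, as an engineer would, in place of code of your own. Each camera call takes 0.05 s, during which the arm holds its last target. There are 200 camera calls.

## Working session

There is one attempt and no reset: what is moved stays moved. The work goes in short steps, Python scripts to look and compute and a tool call to move; the robot and the scene stay as the last step left them, time stands still between calls to the robot, and variables do not carry over. Pictures are saved under pics/ and viewed, about 8 in all and at most 12, crops included, and the job is handed in when it is done.

Besides the shell and the picture viewer there is one more tool, called after "Emit:" by a JSON object that holds its "fn" and its "kwargs", one argument or row to a line. move_arm: Moves the arm, as the interface text tells. Its arguments: {"type":"object","properties":{"moves":{"type":"array","items":{"type":"array"}},"squeeze":{"type":"number"}},"required":["moves"]}

```bash
mkdir -p pics; ls
cat > h.py <<'E'
import numpy as np, cv2
from workcell import get_obs, camera, camera_info, hand_in
from scipy.spatial.transform import Rotation as R
def Rm(i):
    r=np.array(i["rotation"],float)
    return r if r.shape==(3,3) else R.from_quat(r).as_matrix()
def ray(i,u,v,z):
    d=Rm(i)@np.array([(u-i["cx"])/i["fx"],(v-i["cy"])/i["fy"],1.]); o=np.array(i["origin"])
    return o+d*(z-o[2])/d[2]
def proj(i,p):
    c=Rm(i).T@(np.array(p)-np.array(i["origin"])); return np.array([i["fx"]*c[0]/c[2]+i["cx"],i["fy"]*c[1]/c[2]+i["cy"]])
def snap(n,f):
    i=camera_info(n); im=camera(n); cv2.imwrite("pics/"+f,im[:,:,::-1]); return i,im
E
python3 - <<'E'
from h import *
print(get_obs())
for n in("top","side","wrist"):
    i,im=snap(n,n+"0.png"); print(n,i)
E
```

```text
pics
{'clock': 0.0, 'joint_pos': array([ 1.23441184,  0.33285019, -0.0647117 ,  1.46092965,  0.02157203,
        1.34985459, -0.08851068]), 'joint_velocities': array([-3.14274796e-04,  1.63133331e-03,  2.69832295e-03, -1.81629252e-04,
        3.71846966e-04,  6.48766621e-06,  5.96392908e-04]), 'tau': array([ 5.28237490e-05, -6.25457954e+01,  4.90501081e-02, -3.91609454e+01,
        1.62759831e-02,  9.77545656e-03, -4.62634023e-05]), 'position': array([ 0.19281499, -0.59414047,  0.23053504]), 'ee_rot': array([ 9.87716243e-01,  1.56256738e-01, -1.20000521e-04, -6.63122778e-04]), 'ft_force': array([-0.3207892 , -0.22201411, -0.52815598]), 'torque': array([-0.01346159,  0.04593039, -0.01906329]), 'grip_width': 0.9998440535925109}
top {'fx': 442.8875444440738, 'fy': 442.8875444440738, 'cx': 315.8543385521449, 'cy': 240.04329765734707, 'origin': array([ 0.52262846, -0.00746277,  1.23596966]), 'rotation': array([ 0.71343214, -0.69923702,  0.03570557, -0.02841275])}
side {'fx': 617.6738382978242, 'fy': 617.6738382978242, 'cx': 319.71554685034874, 'cy': 240.8676701490659, 'origin': array([-0.1205536 ,  0.82836376,  0.88861545]), 'rotation': array([-0.33122723,  0.82452307, -0.43038243,  0.15881181])}
wrist {'fx': 341.2665707581994, 'fy': 341.2665707581994, 'cx': 316.3785126203541, 'cy': 237.09747570551264, 'origin': array([ 0.26427014, -0.57109076,  0.37228429]), 'rotation': array([ 0.80003616, -0.58135828, -0.08796951,  0.11927301])}
```

View pics/top0.png

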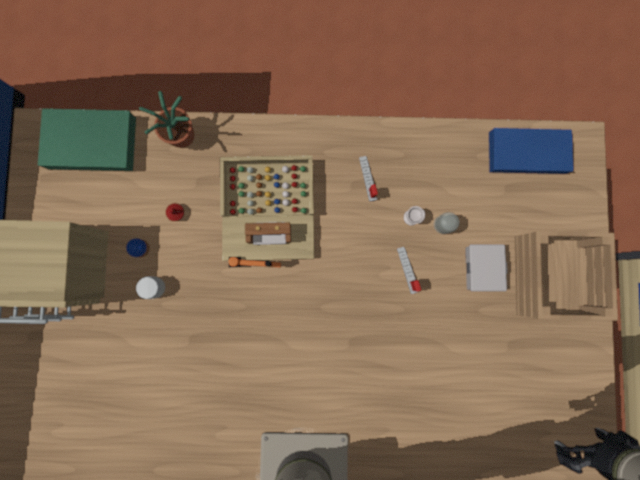

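View pics/side0.png

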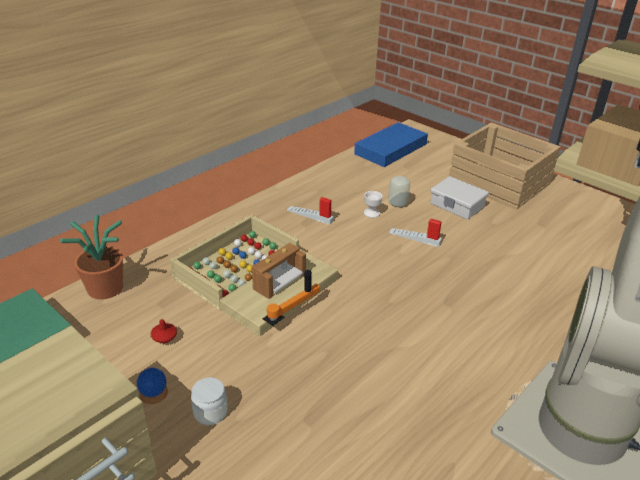

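The top view shows the tray around (268,205), the lever from about (233,262) to (280,264), the target gauge's red grip at (416,286) and the decoy's at (373,191). The side view shows the same layout, with the black knob upright at (308,280).

Run:
```python
from h import *
it=camera_info("top"); im=cv2.imread("pics/top0.png"); isd=camera_info("side"); ims=cv2.imread("pics/side0.png")
def comps(im,lo,hi,box,name,mn=8):
    hsv=cv2.cvtColor(im,cv2.COLOR_BGR2HSV); m=cv2.inRange(hsv,lo,hi); x0,y0,x1,y1=box
    k=np.zeros_like(m); k[y0:y1,x0:x1]=m[y0:y1,x0:x1]
    n,l,s,c=cv2.connectedComponentsWithStats(k)
    out=[]
    for j in range(1,n):
        if s[j,4]>=mn:
            r=cv2.minAreaRect(np.argwhere(l==j)[:,::-1].astype(np.float32)); print(name,c[j].round(1),s[j],np.round(r[0],1),np.round(r[1],1),round(r[2],1)); out.append(c[j])
    return out
comps(im,(3,170,90),(18,255,255),(222,250,300,275),"orange top")
comps(im,(0,0,0),(180,255,45),(255,250,300,275),"black top",3)
comps(ims,(0,0,0),(180,255,50),(290,260,330,300),"black side")
comps(ims,(3,200,120),(14,255,255),(255,270,330,330),"orange side")
comps(im,(0,150,80),(4,255,255),(390,230,440,300),"red top")
comps(ims,(0,150,80),(4,255,255),(380,210,450,250),"red side")
comps(im,(0,0,120),(180,50,255),(390,240,420,296),"blade top")
comps(im,(0,0,150),(180,40,255),(240,225,300,250),"board top")
for u,v in [(416,286)]: print(ray(it,u,v,0.066))
cr=np.hstack([cv2.resize(im[215:275,215:320],None,fx=4,fy=4,interpolation=2),cv2.resize(im[240:300,385:435],None,fx=4,fy=4,interpolation=2)])
c2=np.hstack([cv2.resize(ims[200:335,225:345],None,fx=3,fy=3),cv2.resize(ims[210:255,380:450],None,fx=3.7,fy=9)[:405]])
w=max(cr.shape[1],c2.shape[1]); pad=lambda a:cv2.copyMakeBorder(a,0,0,0,w-a.shape[1],0)
o=np.vstack([pad(cr),pad(c2[:350])]);print(o.shape);cv2.imwrite("pics/crop.png",o)
```

```text
orange top [237.9 261.6] [235 258   7   8  27] [238.1 261.9] [5.4 7.2] 9.5
orange top [276.2 264.1] [272 263   8   3  18] [275.5 264. ] [2. 7.] 90.0
black top [268.1 262.9] [266 261   5   5  18] [268.2 262.8] [4.2 3.5] 45.0
black side [307.5 280.5] [304 270   7  22 125] [307.  280.5] [21.  6.] 90.0
orange side [292.8 303. ] [268 285  51  33 274] [293.3 301.9] [ 8.7 57.9] 60.9
red top [415.8 285.3] [411 280  10  11  73] [415.7 285.6] [10.4  7.3] 71.6
red side [433.7 229. ] [427 219  14  21 218] [433.7 229. ] [11.8 19.5] 7.1
blade top [406.2 266.9] [397 247  19  47 349] [407.6 269.8] [48.1  8.9] 72.6
board top [272.3 239.6] [257 235  29  10 197] [270.9 239.7] [ 8.4 28.1] 86.8
[ 0.51305061 -0.28468326  0.066     ]
(590, 620, 3)
```

View pics/crop.png

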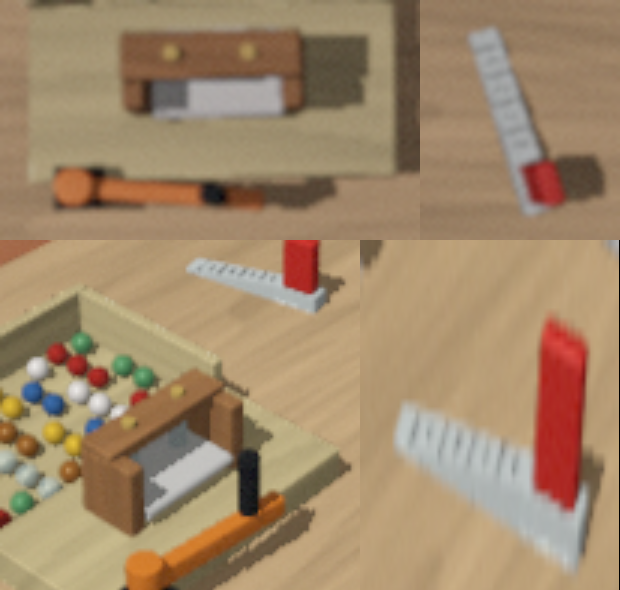

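The crop shows the sill's front corners at (222,259.5) and (313.5,258) in top-view pixels. The hinge is at (233.3,261.8), the knob top at (268,262.5) and the gauge tip at (400.8,247.5).

Run:
```python
from h import *
it=camera_info("top"); s=camera_info("side")
def tri(a,b):
    P=[]
    A=np.zeros((3,3));B=np.zeros(3)
    for i,(u,v) in((it,a),(s,b)):
        d=Rm(i)@np.array([(u-i["cx"])/i["fx"],(v-i["cy"])/i["fy"],1.]);d/=np.linalg.norm(d);M=np.eye(3)-np.outer(d,d);A+=M;B+=M@np.array(i["origin"])
    return np.linalg.solve(A,B)
L=ray(it,222,259.5,.03);Rr=ray(it,313.5,258,.03); print("sill",L,Rr,np.linalg.norm(L-Rr))
y=(L-Rr)/np.linalg.norm(L-Rr); x=np.array([y[1],-y[0],0]); m=Rr+.12*y+.04*x; m2=L-.13*y+.04*x
print("mouth",m,m2,"yaw",np.degrees(np.arctan2(x[1],x[0])))
mm=(m+m2)/2
print("hinge pred",mm-.045*x+.095*y,"seen",ray(it,233.3,261.8,.061))
k=ray(it,268.2,262.5,.101);print("knob top",k,"side",ray(s,307.5,270.5,.101),"tri",tri((268.2,262.5),(307.5,270.5)))
h=mm-.045*x+.095*y; print("r",np.linalg.norm((k-h)[:2]), "lever ang",np.degrees(np.arctan2((k-h)@-x,(k-h)@-y)))
g=ray(it,415.7,285.4,.06);t=ray(it,400.8,247.5,.003);print("grip",g,"side",ray(s,433.5,220.5,.066),"tip",t)
print("butt",ray(it,418,292,.015),"len",np.linalg.norm((g-t)[:2]),"yaw",np.degrees(np.arctan2(*(t-g)[:2][::-1])))
```

```text
sill [0.57411818 0.23509056 0.03      ] [ 0.58320378 -0.01338622  0.03      ] 0.24864283201198506
mouth [0.61879217 0.10799527 0.03      ] [0.61884176 0.10663901 0.03      ] yaw 2.094097910133476
hinge pred [0.57037565 0.20060936 0.03      ] seen [0.56731001 0.19878726 0.061     ]
knob top [0.56578639 0.10260781 0.101     ] side [0.56920606 0.10099187 0.101     ] tri [0.56631337 0.10287934 0.10352206]
r 0.09810894646671235 lever ang 4.775208617925761
grip [ 0.51456702 -0.28530996  0.06      ] side [ 0.51898163 -0.28833388  0.066     ] tip [ 0.61885928 -0.25708799  0.003     ]
butt [ 0.49634606 -0.30225808  0.015     ] len 0.10804329587236414 yaw 15.141859805938527
```

Emit:
{"fn": "move_arm", "kwargs": {
  "moves": [
    [[0, 0, 0], [0, 0, 9], 0.5],
    [[0, 0, 0], [0, 0, 9], 0.5],
    [[1, -1, 0], [0, 0, 0], 0.5],
    [[1, -1, 0], [0, 0, 0], 0.5],
    [[1, -1, 0], [0, 0, 0], 0.5]
  ]
}}

```text
clock: 0.78
position: [0.2686, -0.5185, 0.231]
ee_rot: [1.0, -0.0, -0.0, -0.0]
ft_force: [-0.4, -0.5, -0.0]
grip_width: 0.501
```

Emit:
{"fn": "move_arm", "kwargs": {
  "moves": [
    [[1, -1, 0], [0, 0, 0], 0.5],
    [[1, -1, 0], [0, 0, 0], 0.5],
    [[1, -1, 0], [0, 0, 0], 0.5],
    [[1, -1, 0], [0, 0, 0], 0.5],
    [[1, -1, 0], [0, 0, 0], 0.5]
  ]
}}

```text
clock: 1.4
position: [0.3936, -0.3936, 0.2311]
ee_rot: [1.0, -0.0, -0.0, -0.0]
ft_force: [-0.1, -0.3, 0.6]
grip_width: 0.501
```

Emit:
{"fn": "move_arm", "kwargs": {
  "moves": [
    [[0.8, -1, 0], [0, 0, 0], 0.5],
    [[0.8, -1, 0], [0, 0, 0], 0.5],
    [[0.8, -1, 0], [0, 0, 0], 0.5],
    [[0.8, -1, 0], [0, 0, 0], 0.5],
    [[0.8, -1, 0], [0, 0, 0], 0.5]
  ]
}}

```text
clock: 2.02
position: [0.4935, -0.2688, 0.2311]
ee_rot: [1.0, -0.0, -0.0, -0.0]
ft_force: [0.9, -0.4, 1.0]
grip_width: 0.501
```

Emit:
{"fn": "move_arm", "kwargs": {
  "moves": [
    [[0.4, -1, 0], [0, 0, 0], 0.5],
    [[0.4, -1, 0], [0, 0, 0], 0.5],
    [[0.4, -1, 0], [0, 0, 0], 0.5],
    [[0.4, -1, 0], [0, 0, 0], 0.5],
    [[0.3, -1, 0], [0, 0, 0], 0.5]
  ]
}}

```text
clock: 2.65
position: [0.5407, -0.1438, 0.231]
ee_rot: [1.0, -0.0, -0.0, -0.0]
ft_force: [0.9, -0.0, -0.2]
grip_width: 0.497
```

Emit:
{"fn": "move_arm", "kwargs": {
  "moves": [
    [[0, -1, 0], [0, 0, 0], 0.5],
    [[0, -1, 0], [0, 0, 0], 0.5],
    [[0, -1, 0], [0, 0, 0], 0.5],
    [[0, -1, 0], [0, 0, 0], 0.5],
    [[0.1, -1, 0], [0, 0, 0], 0.5]
  ]
}}

```text
clock: 3.28
position: [0.5429, -0.0189, 0.2312]
ee_rot: [1.0, -0.0, -0.0, 0.0]
ft_force: [-0.9, 0.4, -0.2]
grip_width: 0.498
```

Run:
```python
from h import *
print(get_obs()["position"]); i,im=snap("wrist","w1.png"); print(i["origin"])
for p in [(.567,.102,.101),(.569,.2,.061),(.619,.107,.03)]: print(proj(i,p))
```

```text
[ 0.54292871 -0.01889426  0.23116445]
[ 0.61799646 -0.01871697  0.37280452]
[166.7295542  198.59545497]
[ 77.82123744 188.37491776]
[185.56606677 131.25786552]
```

View pics/w1.png

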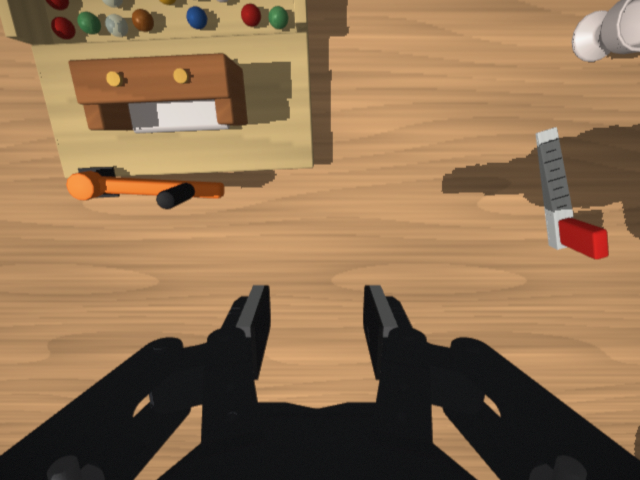

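The wrist view shows the knob top at about (167,200), against a predicted (167,199). The hinge is at (83,187), close to its prediction of (78,188). The estimates hold.

Emit:
{"fn": "move_arm", "kwargs": {
  "moves": [
    [[0.2, -0.97, 0], [0, 0, 0], 0.5],
    [[0.2, -0.97, 0], [0, 0, 0], 0.5],
    [[0.2, -0.97, 0], [0, 0, 0], 0.5],
    [[0.2, -0.97, 0], [0, 0, 0], 0.5],
    [[0.17, -0.97, 0], [0, 0, 0], 0.5]
  ]
}}

```text
clock: 3.95
position: [0.5675, 0.1021, 0.2311]
ee_rot: [1.0, -0.0, -0.0, 0.0]
ft_force: [0.6, 0.9, 1.3]
grip_width: 0.5
```

Emit:
{"fn": "move_arm", "kwargs": {
  "moves": [
    [[0, 0, 1], [0, 0, 0], 0.5],
    [[0, 0, 1], [0, 0, 0], 0.5],
    [[0, 0, 1], [0, 0, 0], 0.5],
    [[0, 0, 1], [0, 0, 0], 0.5],
    [[0, 0, 1], [0, 0, 0], 0.5]
  ]
}}

```text
clock: 4.58
position: [0.5673, 0.1012, 0.1053]
ee_rot: [1.0, -0.0, -0.0, 0.0]
ft_force: [-0.5, -0.1, -0.5]
grip_width: 0.498
```

Emit:
{"fn": "move_arm", "kwargs": {
  "moves": [
    [[0, 0, 1], [0, 0, 0], 0.5],
    [[0, 0, 0.5], [0, 0, 0], 0.3],
    [[0, 0, 0], [0, 0, 0], 0],
    [[0, 0, 0], [0, 0, 0], 0],
    [[0, 0, 0], [0, 0, 0], 0]
  ],
  "squeeze": 20
}}

```text
clock: 5.2
position: [0.5656, 0.104, 0.0672]
ee_rot: [1.0, 0.001, -0.002, -0.001]
ft_force: [2.1, 8.7, -19.8]
grip_width: 0.178
```

Emit:
{"fn": "move_arm", "kwargs": {
  "moves": [
    [[-0.66, -0.09, 0], [0, 0, 0], 0],
    [[-0.63, -0.2, 0], [0, 0, 0], 0],
    [[-0.59, -0.31, 0], [0, 0, 0], 0],
    [[-0.52, -0.4, 0], [0, 0, 0], 0],
    [[-0.45, -0.49, 0], [0, 0, 0], 0]
  ]
}}

```text
clock: 5.82
position: [0.4945, 0.1373, 0.0682]
ee_rot: [1.0, -0.001, -0.001, 0.001]
ft_force: [-1.8, -6.6, -8.7]
grip_width: 0.179
```

Emit:
{"fn": "move_arm", "kwargs": {
  "moves": [
    [[-0.35, -0.56, 0], [0, 0, 0], 0],
    [[-0.25, -0.61, 0], [0, 0, 0], 0],
    [[-0.14, -0.65, 0], [0, 0, 0], 0],
    [[-0.03, -0.66, 0], [0, 0, 0], 0],
    [[0.09, -0.66, 0], [0, 0, 0], 0]
  ]
}}

```text
clock: 6.45
position: [0.4774, 0.2171, 0.0684]
ee_rot: [1.0, -0.0, -0.002, 0.001]
ft_force: [-5.6, -2.8, -5.1]
grip_width: 0.181
```

Emit:
{"fn": "move_arm", "kwargs": {
  "moves": [
    [[0.15, -0.45, 0], [0, 0, 0], 0],
    [[0.03, -0.05, 0], [0, 0, 0], 0],
    [[0, 0, 0], [0, 0, 0], 0]
  ]
}}

```text
clock: 6.82
position: [0.4821, 0.2305, 0.0685]
ee_rot: [1.0, 0.0, -0.001, 0.0]
ft_force: [-7.2, 1.7, -5.7]
grip_width: 0.176
```

Emit:
{"fn": "move_arm", "kwargs": {
  "moves": [
    [[0.06, -0.15, 0], [0, 0, 0], 0],
    [[0, 0, 0], [0, 0, 0], 0.5],
    [[0, 0, 0], [0, 0, 0], 0.5],
    [[0, 0, -1], [0, 0, 0], 0.6],
    [[0, 0, -1], [0, 0, 0], 0.6]
  ]
}}

```text
clock: 7.45
position: [0.4858, 0.2335, 0.12]
ee_rot: [1.0, -0.0, 0.001, -0.0]
ft_force: [0.7, 0.1, -0.7]
grip_width: 0.6
```

Emit:
{"fn": "move_arm", "kwargs": {
  "moves": [
    [[0, 0, -1], [0, 0, 0], 0.6],
    [[0, 0.5, -1], [0, 0, 0], 0.6],
    [[0, 1, -1], [0, 0, 0], 0.6],
    [[0, 1, -1], [0, 0, 0], 0.6],
    [[0, 1, 0], [0, 0, 0], 0.6]
  ]
}}

```text
clock: 8.07
position: [0.4867, 0.1456, 0.2216]
ee_rot: [1.0, -0.0, 0.003, -0.0]
ft_force: [-0.0, 0.4, -0.6]
grip_width: 0.599
```

Emit:
{"fn": "move_arm", "kwargs": {
  "moves": [
    [[0, 1, 0], [0, 0, 0], 0.6],
    [[0, 1, 0], [0, 0, 0], 0.6],
    [[0, 1, 0], [0, 0, 0], 0.6],
    [[0, 1, 0], [0, 0, 0], 0.6],
    [[0, 1, 0], [0, 0, 0], 0.6]
  ]
}}

```text
clock: 8.7
position: [0.4856, 0.0201, 0.2196]
ee_rot: [1.0, -0.0, 0.001, 0.0]
ft_force: [-0.5, -0.2, 0.5]
grip_width: 0.597
```

Emit:
{"fn": "move_arm", "kwargs": {
  "moves": [
    [[0, 1, 0], [0, 0, 0], 0.6],
    [[0, 1, 0], [0, 0, 0], 0.6],
    [[0, 1, 0], [0, 0, 0], 0.6],
    [[0, 1, 0], [0, 0, 0], 0.6],
    [[0, 1, 0], [0, 0, 0], 0.6]
  ]
}}

```text
clock: 9.32
position: [0.4855, -0.1051, 0.2197]
ee_rot: [1.0, -0.0, 0.001, 0.0]
ft_force: [-0.0, -0.7, 0.5]
grip_width: 0.599
```

Run:
```python
from h import *
print(get_obs()["position"],get_obs()["joint_pos"]); i,im=snap("wrist","w2.png"); j,t=snap("top","t2.png")
def rg(i,im,z,lo=(0,150,60),hi=(4,255,255)):
    m=cv2.inRange(cv2.cvtColor(im,cv2.COLOR_RGB2HSV),lo,hi); n,l,s,c=cv2.connectedComponentsWithStats(m)
    for k in range(1,n):
        if s[k,4]>50: print(c[k].round(1),s[k],ray(i,*c[k],z))
rg(i,im,.06)
cv2.imwrite("pics/c2.png",np.hstack([im[:,:,::-1],cv2.resize(t[215:335,200:240,::-1],(160,480))]))
```

```text
[ 0.48550422 -0.10505406  0.21966478] [ 0.47636986  0.0769226  -0.37089743  1.79328232  0.02971398  1.27470325
 -1.47360617]
[514.8 182.9] [ 492  165   45   38 1332] [ 0.51814061 -0.27956836  0.06      ]
```

View pics/c2.png

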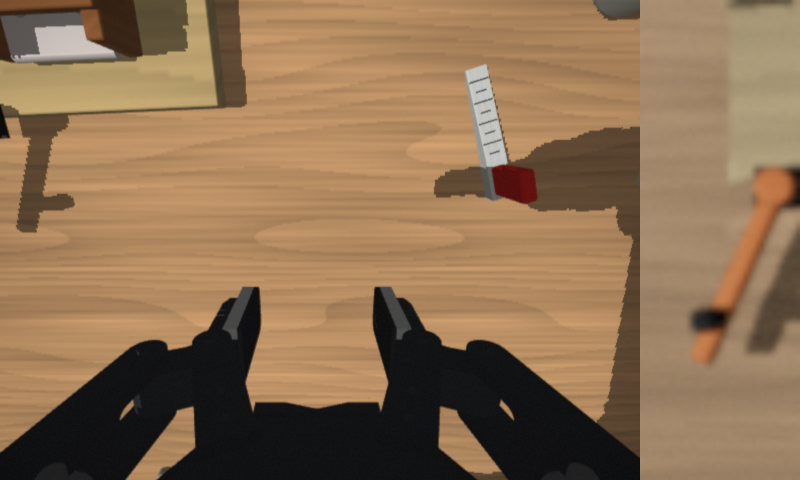

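The lever now points back past the hinge, at its open stop. The target gauge's tip is at (477,68) and its butt at (491,199) in the wrist view. Next I move above it and look again.

Emit:
{"fn": "move_arm", "kwargs": {
  "moves": [
    [[0.2, 1, 0], [0, 0, 0], 0.7],
    [[0.2, 1, 0], [0, 0, 0], 0.7],
    [[0.1, 1, 0], [0, 0, 0], 0.7],
    [[0.1, 1, 0], [0, 0, 0], 0.7],
    [[0, 1, 0], [0, 0, 0], 0.7]
  ]
}}

```text
clock: 10.05
position: [0.5007, -0.229, 0.2194]
ee_rot: [1.0, 0.0, 0.001, 0.0]
ft_force: [0.3, 0.7, -0.3]
grip_width: 0.697
```

Emit:
{"fn": "move_arm", "kwargs": {
  "moves": [
    [[0, 1, 0], [0, 0, 0], 0.7],
    [[0, 1, 0], [0, 0, 0], 0.7],
    [[0, 0.2, 0], [0, 0, -8], 0.7],
    [[0, 0, 0], [0, 0, -8], 0.7],
    [[0, 0, 0], [0, 0, 0], 0.7]
  ]
}}

```text
clock: 10.68
position: [0.5005, -0.2835, 0.2193]
ee_rot: [0.99, 0.139, 0.001, 0.0]
ft_force: [0.0, 0.3, 0.3]
grip_width: 0.7
```

Run:
```python
from h import *
o=get_obs();print(o["position"],R.from_quat(o["ee_rot"]).as_matrix()[:,0]); i,im=snap("wrist","w3.png")
h=cv2.cvtColor(im,cv2.COLOR_RGB2HSV)
for nm,m,z in(("red",cv2.inRange(h,(0,150,60),(4,255,255)),.066),("blade",cv2.inRange(h,(0,0,130),(180,45,255)),.006)):
    n,l,s,c=cv2.connectedComponentsWithStats(m)
    for k in range(1,n):
        if s[k,4]>200:
            r=cv2.minAreaRect(np.argwhere(l==k)[:,::-1].astype(np.float32)); b=cv2.boxPoints(r); print(nm,c[k].round(1),s[k]); print([ray(i,*q,z).round(4)[:2] for q in b],b.round(0).tolist())
```

```text
[ 0.50050534 -0.28345152  0.21929981] [9.61480564e-01 2.74871307e-01 9.43323475e-04]
red [327.8 202.4] [321 183  15  39 553]
[array([ 0.5338, -0.2778]), array([ 0.5371, -0.2894]), array([ 0.5048, -0.2992]), array([ 0.5014, -0.2872])] [[321.0, 183.0], [335.0, 183.0], [335.0, 221.0], [321.0, 221.0]]
blade [375.6   8.9] [361   0  31  19 370]
[array([ 0.6868, -0.268 ]), array([ 0.6985, -0.2713]), array([ 0.6934, -0.3006]), array([ 0.6816, -0.2976])] [[357.0, 7.0], [365.0, -6.0], [394.0, 10.0], [386.0, 24.0]]
blade [497.   19.9] [ 453    0   83   50 2474]
[array([ 0.7158, -0.3491]), array([ 0.736 , -0.4199]), array([ 0.7002, -0.4378]), array([ 0.6792, -0.3644])] [[453.0, 0.0], [535.0, 0.0], [535.0, 49.0], [453.0, 49.0]]
blade [325.3 134.3] [ 315   81   22  135 2056]
[array([ 0.6173, -0.2479]), array([ 0.6229, -0.2666]), array([ 0.4982, -0.3066]), array([ 0.4919, -0.2857])] [[315.0, 81.0], [335.0, 81.0], [337.0, 215.0], [316.0, 215.0]]
blade [542.1 176.5] [ 464  126  156  102 9820]
[array([ 0.5279, -0.4398]), array([ 0.6359, -0.4265]), array([ 0.6386, -0.563 ]), array([ 0.5272, -0.5899])] [[464.0, 222.0], [495.0, 116.0], [620.0, 153.0], [589.0, 259.0]]
```

View pics/w3.png

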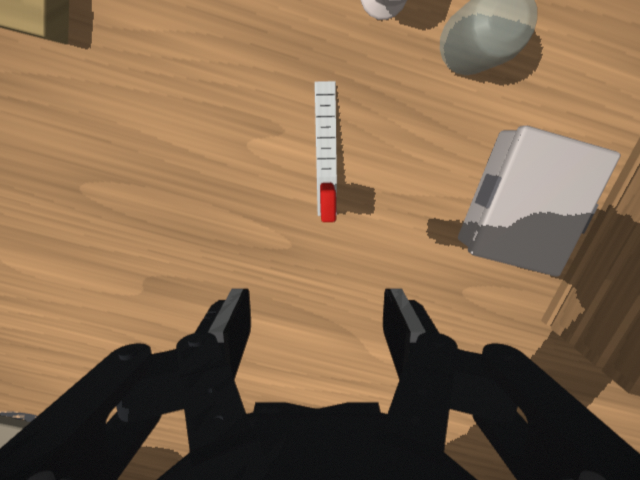

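The wrist view shows the gauge lined up with the tool: tip at (325,81), grip top at about (328,205). The grip centre is near (0.516,-0.288), which agrees with the tip-based estimate to about 2 mm.

Emit:
{"fn": "move_arm", "kwargs": {
  "moves": [
    [[0.55, 0.37, 1], [0, 0, 0], 0.7],
    [[0, 0, 1], [0, 0, 0], 0.7],
    [[0, 0, 1], [0, 0, 0], 0.7],
    [[0, 0, 1], [0, 0, 0], 0.7],
    [[0, 0, 1], [0, 0, 0], 0.7]
  ]
}}

```text
clock: 11.35
position: [0.5162, -0.2886, 0.0933]
ee_rot: [0.991, 0.137, 0.0, 0.0]
ft_force: [0.6, 0.2, 0.3]
grip_width: 0.699
```

Emit:
{"fn": "move_arm", "kwargs": {
  "moves": [
    [[0, 0, 1], [0, 0, 0], 0.6],
    [[0, 0, 1], [0, 0, 0], 0.6],
    [[0, 0, 0.75], [0, 0, 0], 0.6],
    [[0, 0, 0], [0, 0, 0], 0.4],
    [[0, 0, 0], [0, 0, 0], 0.3]
  ]
}}

```text
clock: 11.98
position: [0.5165, -0.2892, 0.026]
ee_rot: [0.99, 0.139, 0.001, 0.0]
ft_force: [-0.1, -0.6, 0.1]
grip_width: 0.303
```

Emit:
{"fn": "move_arm", "kwargs": {
  "moves": [
    [[0, 0, 0], [0, 0, 0], 0],
    [[0, 0, 0], [0, 0, 0], 0],
    [[0, 0, 0], [0, 0, 0], 0],
    [[0, 0, 0], [0, 0, 0], 0]
  ],
  "squeeze": 40
}}

```text
clock: 12.48
position: [0.5167, -0.2894, 0.0263]
ee_rot: [0.99, 0.139, 0.001, 0.001]
ft_force: [-0.4, -0.2, 6.3]
grip_width: 0.156
```

Emit:
{"fn": "move_arm", "kwargs": {
  "moves": [
    [[0, 0, -0.6], [0, 0, 0], 0],
    [[0, 0, -0.6], [0, 0, 0], 0],
    [[0, 0, -1], [0, 0, 0], 0],
    [[0, 0, -1], [0, 0, 7], 0],
    [[0, 0, 0], [0, 0, 7], 0]
  ]
}}

```text
clock: 13.1
position: [0.5172, -0.2896, 0.1085]
ee_rot: [1.0, 0.015, 0.002, 0.001]
ft_force: [-0.2, -0.5, -1.3]
grip_width: 0.161
```

Emit:
{"fn": "move_arm", "kwargs": {
  "moves": [
    [[0, -1, 0], [0, 0, 0], 0],
    [[-0.3, -1, 0], [0, 0, 0], 0],
    [[-0.3, -1, 0], [0, 0, 0], 0],
    [[-0.3, -1, 0], [0, 0, 0], 0],
    [[-0.3, -1, 0], [0, 0, 0], 0]
  ]
}}

```text
clock: 13.72
position: [0.4814, -0.1643, 0.1061]
ee_rot: [1.0, 0.017, 0.0, 0.0]
ft_force: [0.5, 0.1, 0.2]
grip_width: 0.165
```

Emit:
{"fn": "move_arm", "kwargs": {
  "moves": [
    [[0, -1, 0], [0, 0, 0], 0],
    [[0, -1, 0], [0, 0, 0], 0],
    [[0, -1, 0], [0, 0, 0], 0],
    [[0, -1, 0], [0, 0, 0], 0],
    [[0, -1, 0], [0, 0, 0], 0]
  ]
}}

```text
clock: 14.35
position: [0.4773, -0.0394, 0.1061]
ee_rot: [1.0, 0.017, 0.001, 0.0]
ft_force: [0.3, 0.6, -1.3]
grip_width: 0.158
```

Emit:
{"fn": "move_arm", "kwargs": {
  "moves": [
    [[0, -1, 0], [0, 0, 0], 0],
    [[0, -1, 0], [0, 0, 0], 0],
    [[0, -1, 0], [0, 0, 0], 0],
    [[0, -1, 0], [0, 0, 0], 0],
    [[0, -1, 0], [0, 0, 0], 0]
  ]
}}

```text
clock: 14.98
position: [0.473, 0.0855, 0.1061]
ee_rot: [1.0, 0.017, 0.001, 0.0]
ft_force: [0.2, 0.3, -1.9]
grip_width: 0.166
```

Run:
```python
from h import *
o=get_obs();print(o["position"],R.from_quat(o["ee_rot"]).as_matrix().round(4).tolist(),o["joint_pos"].round(2)); i,im=snap("wrist","w4.png");snap("side","s4.png")
```

```text
[0.47302996 0.08554993 0.10607558] [[0.9994, 0.0345, 0.0012], [0.0345, -0.9994, -0.0004], [0.0012, 0.0004, -1.0]] [ 0.19  0.17 -0.5   1.96  0.09  1.04 -1.89]
```

View pics/w4.png

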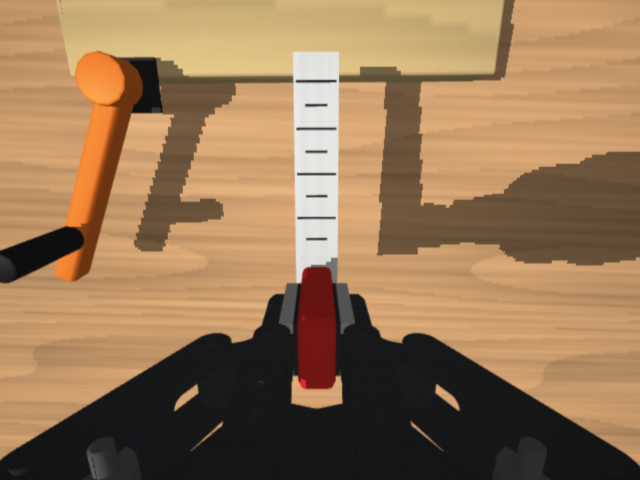

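The wrist view shows the gauge held straight: tip edge at (294–339,52), sill front edge at row ~76, right corner at about (497,74).

Run:
```python
from h import *
i=camera_info("wrist");im=cv2.imread("pics/w4.png")
print("tip",ray(i,316.5,52,.083),"L",ray(i,294,52,.083),"R",ray(i,339,52,.083))
print("edge",ray(i,497,75,.03),ray(i,200,80,.03),ray(i,70,78,.03))
s=camera_info("side"); print("tip side px pred",proj(s,ray(i,316.5,52,.083)))
for x in(400,450,490,495,500,505): # bottom sill edge rows
    c=im[55:100,x].astype(int); print(x,[55+int(k) for k in np.argsort(-np.abs(np.diff(c.sum(1))))[:2]])
a=cv2.imread("pics/s4.png")[200:335,200:380]; cv2.imwrite("pics/s4c.png",cv2.resize(a,None,fx=4,fy=4,interpolation=2))
```

```text
tip [0.58115252 0.09205856 0.083     ] L [0.58078271 0.10180776 0.083     ] R [0.58152227 0.08231112 0.083     ]
edge [ 0.58389597 -0.0130371   0.03      ] [0.57463526 0.16016047 0.03      ] [0.5728188  0.23614353 0.03      ]
tip side px pred [306.26143834 272.9031058 ]
400 [70, 69]
450 [80, 81]
490 [79, 80]
495 [79, 80]
500 [80, 79]
505 [74, 73]
```

View pics/s4c.png

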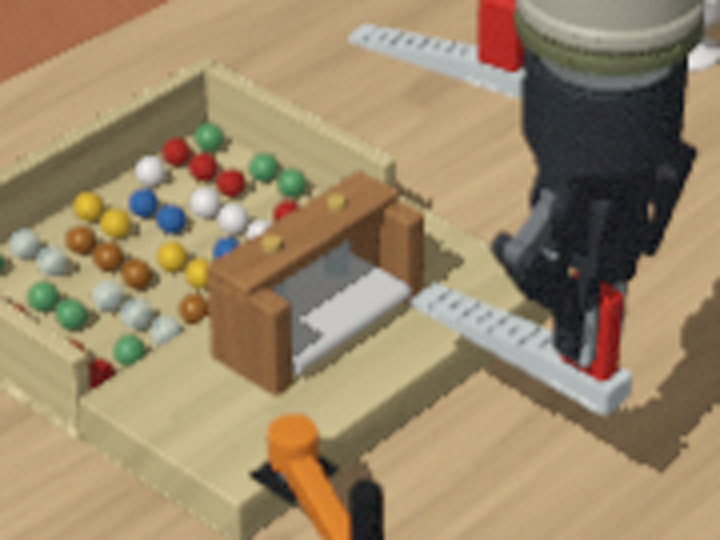

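The side view confirms the gauge is level above the sill, with the lever clear of it. I'll line up, then lower it.

Emit:
{"fn": "move_arm", "kwargs": {
  "moves": [
    [[0.3, -0.3, 0], [0, 0, 0], 0],
    [[0.3, -0.3, 0.4], [0, 0, 0], 0],
    [[0, 0, 0.7], [0, 0, 0], 0],
    [[0, 0, 0.65], [0, 0, 0], 0],
    [[0, 0, 0], [0, 0, 0], 0]
  ]
}}

```text
clock: 15.7
position: [0.4859, 0.0996, 0.0593]
ee_rot: [1.0, 0.017, -0.002, 0.0]
ft_force: [0.1, 0.2, -1.2]
grip_width: 0.16
```

Emit:
{"fn": "move_arm", "kwargs": {
  "moves": [
    [[0, 0, 0.06], [0, 0, 0], 0],
    [[0, 0, 0.06], [0, 0, 0], 0],
    [[0, 0, 0], [0, 0, 0], 0]
  ]
}}

```text
clock: 16.08
position: [0.4875, 0.1002, 0.0586]
ee_rot: [1.0, 0.017, 0.0, 0.0]
ft_force: [0.1, 0.1, -1.1]
grip_width: 0.154
```

Emit:
{"fn": "move_arm", "kwargs": {
  "moves": [
    [[0, 0, 0.05], [0, 0, 0], 0],
    [[0, 0, 0], [0, 0, 0], 0]
  ]
}}

```text
clock: 16.32
position: [0.4874, 0.1002, 0.057]
ee_rot: [1.0, 0.017, 0.0, 0.0]
ft_force: [-0.4, 0.5, -1.1]
grip_width: 0.158
```

Emit:
{"fn": "move_arm", "kwargs": {
  "moves": [
    [[0, 0, 0.05], [0, 0, 0], 0],
    [[0, 0, 0], [0, 0, 0], 0]
  ]
}}

```text
clock: 16.58
position: [0.4875, 0.1004, 0.056]
ee_rot: [1.0, 0.017, 0.0, 0.0]
ft_force: [-1.8, -0.9, 3.2]
grip_width: 0.155
```

Emit:
{"fn": "move_arm", "kwargs": {
  "moves": [
    [[0, 0, 0.04], [0, 0, 0], 0],
    [[0, 0, 0], [0, 0, 0], 0]
  ]
}}

```text
clock: 16.82
position: [0.4873, 0.1005, 0.055]
ee_rot: [1.0, 0.017, 0.0, 0.0]
ft_force: [-3.7, 0.2, 5.7]
grip_width: 0.158
```

```bash
cat > m.py <<'E'
from h import *
import sys
F=[];P=[];A=[]
for k in range(6):
    A.append(camera("side").astype(float)); o=get_obs(); F.append(o["ft_force"]);P.append(o["position"])
a=np.mean(A,0); np.save("pics/s_"+sys.argv[1]+".npy",a)
p=np.mean(P,0); x=np.array([.9994,.0349,0]); 
print(o["clock"],"F",np.mean(F,0).round(2),"Fx",round(float(np.mean(F,0)@x),2),"pos",p.round(4),"tipdepth mm",round(1000*float((p-[.6188,.1073,0])@x)+108,1), "tilt",R.from_quat(o["ee_rot"]).as_matrix()[:2,2].round(4))
E
python3 m.py base
```

```text
17.125 F [-3.65  0.2   5.08] Fx -3.64 pos [0.4873 0.1005 0.055 ] tipdepth mm -23.6 tilt [0. 0.]
```

Emit:
{"fn": "move_arm", "kwargs": {
  "moves": [
    [[0, 0, -0.03], [0, 0, 0], 0],
    [[0.2, 0, 0], [0, 0, 0], 0],
    [[0.2, 0, 0], [0, 0, 0], 0],
    [[0.2, 0, 0], [0, 0, 0], 0],
    [[0, 0, 0], [0, 0, 0], 0]
  ]
}}

```text
clock: 17.75
position: [0.5029, 0.1008, 0.0555]
ee_rot: [1.0, 0.017, 0.0, -0.0]
ft_force: [0.7, -0.1, -0.6]
grip_width: 0.163
```

```bash
python3 m.py a
```

```text
18.05 F [ 0.42 -0.09 -0.23] Fx 0.41 pos [0.5024 0.1008 0.0555] tipdepth mm -8.5 tilt [ 0.0001 -0.0001]
```

Emit:
{"fn": "move_arm", "kwargs": {
  "moves": [
    [[0.2, 0, 0], [0, 0, 0], 0],
    [[0.2, 0, 0], [0, 0, 0], 0],
    [[0.2, 0, 0], [0, 0, 0], 0],
    [[0.2, 0, 0], [0, 0, 0], 0],
    [[0, 0, 0], [0, 0, 0], 0]
  ]
}}

```text
clock: 18.68
position: [0.5231, 0.1016, 0.0556]
ee_rot: [1.0, 0.017, 0.001, -0.0]
ft_force: [0.6, 0.1, 1.3]
grip_width: 0.158
```

```bash
python3 m.py b
```

```text
18.975 F [0.98 0.05 0.91] Fx 0.98 pos [0.5227 0.1015 0.0556] tipdepth mm 11.8 tilt [ 0.0006 -0.    ]
```

Emit:
{"fn": "move_arm", "kwargs": {
  "moves": [
    [[0.15, 0, 0], [0, 0, 0], 0],
    [[0.15, 0, 0], [0, 0, 0], 0],
    [[0, 0, 0], [0, 0, 0], 0]
  ]
}}

```text
clock: 19.35
position: [0.5296, 0.1018, 0.0557]
ee_rot: [1.0, 0.017, -0.0, 0.0]
ft_force: [-2.5, 0.3, 5.5]
grip_width: 0.158
```

```bash
python3 m.py c
```

```text
19.65 F [-2.69 -0.1   5.32] Fx -2.69 pos [0.5296 0.1018 0.0557] tipdepth mm 18.6 tilt [-0.0005 -0.0002]
```

Emit:
{"fn": "move_arm", "kwargs": {
  "moves": [
    [[0.15, 0, 0], [0, 0, 0], 0],
    [[0.15, 0, 0], [0, 0, 0], 0],
    [[0, 0, 0], [0, 0, 0], 0]
  ]
}}

```text
clock: 20.02
position: [0.537, 0.1021, 0.0558]
ee_rot: [1.0, 0.017, -0.0, 0.0]
ft_force: [-4.6, -0.4, 6.4]
grip_width: 0.159
```

```bash
python3 m.py d
```

```text
20.325 F [-3.59 -0.09  5.99] Fx -3.59 pos [0.537  0.1022 0.0558] tipdepth mm 26.1 tilt [-0.0005 -0.0002]
```

Emit:
{"fn": "move_arm", "kwargs": {
  "moves": [
    [[0.15, 0, 0], [0, 0, 0], 0],
    [[0.15, 0, 0], [0, 0, 0], 0],
    [[0, 0, 0], [0, 0, 0], 0]
  ]
}}

```text
clock: 20.7
position: [0.5442, 0.1024, 0.0559]
ee_rot: [1.0, 0.017, -0.001, 0.0]
ft_force: [-6.2, -0.5, 10.1]
grip_width: 0.16
```

```bash
python3 m.py e
python3 - <<'E'
from h import *
A={k:np.load(f"pics/s_{k}.npy") for k in("base","a","b","c","d","e")}
# per-pixel change near the board, relative to frame b
for k in "acde":
    D=np.abs(A[k]-A["b"]).sum(2)[235:305,255:320]; print(k,(D>30).sum())
E
```

```text
21.0 F [-6.3  -0.53  9.77] Fx -6.31 pos [0.5442 0.1025 0.0559] tipdepth mm 33.2 tilt [-0.0012 -0.0003]
a 864
c 632
d 892
e 1059
```

Emit:
{"fn": "move_arm", "kwargs": {
  "moves": [
    [[0, 0, -0.05], [0, 0, 0], 0],
    [[0, 0, -0.05], [0, 0, 0], 0],
    [[0, 0, 0], [0, 0, 0], 0]
  ]
}}

```text
clock: 21.38
position: [0.5443, 0.1023, 0.0576]
ee_rot: [1.0, 0.017, -0.001, 0.0]
ft_force: [-1.0, 0.8, -3.6]
grip_width: 0.159
```

```bash
python3 m.py f
python3 - <<'E'
from h import *
k=[np.load(f"pics/s_{n}.npy")[225:305,250:330,::-1] for n in("b","f")]
o=np.hstack([cv2.resize(x,None,fx=5,fy=5,interpolation=2) for x in k]); cv2.imwrite("pics/bf.png",o)
E
```

```text
21.675 F [-1.42  0.84 -3.31] Fx -1.39 pos [0.5444 0.1023 0.0577] tipdepth mm 33.4 tilt [-0.0008 -0.0002][ WARN:0@0.353] global loadsave.cpp:1063 imwrite_ Unsupported depth image for selected encoder is fallbacked to CV_8U.
```

View pics/bf.png

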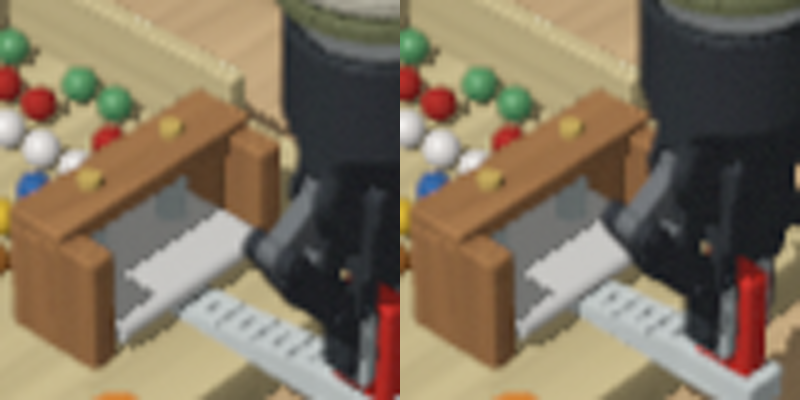

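The side crops (before and after) show the blade entering centrally under the board at D≈33 mm with no visible rise. Lifting 1.8 mm touched the board, which puts the gap at about 8 mm. I'll lower it back onto the sill and continue.

Emit:
{"fn": "move_arm", "kwargs": {
  "moves": [
    [[0, 0, 0.06], [0, 0, 0], 0],
    [[0, 0, 0], [0, 0, 0], 0]
  ]
}}

```text
clock: 21.92
position: [0.5448, 0.102, 0.0564]
ee_rot: [1.0, 0.017, -0.0, 0.0]
ft_force: [-0.9, -0.0, -3.8]
grip_width: 0.164
```

```bash
python3 m.py g
```

```text
22.225 F [-1.86  0.05 -3.21] Fx -1.85 pos [0.5449 0.1021 0.0566] tipdepth mm 33.9 tilt [ 0.     -0.0002]
```

Emit:
{"fn": "move_arm", "kwargs": {
  "moves": [
    [[0.15, 0, 0], [0, 0, 0], 0],
    [[0.15, 0, 0], [0, 0, 0], 0],
    [[0, 0, 0], [0, 0, 0], 0]
  ]
}}

```text
clock: 22.6
position: [0.5529, 0.1025, 0.0565]
ee_rot: [1.0, 0.017, 0.0, -0.0]
ft_force: [0.0, 0.3, -4.5]
grip_width: 0.158
```

```bash
python3 m.py h
```

```text
22.9 F [ 0.9 -0.3 -3.8] Fx 0.89 pos [0.5528 0.1025 0.0567] tipdepth mm 41.9 tilt [0.001  0.0001]
```

Emit:
{"fn": "move_arm", "kwargs": {
  "moves": [
    [[0, 0, 0.05], [0, 0, 0], 0],
    [[0, 0, 0], [0, 0, 0], 0]
  ]
}}

```text
clock: 23.15
position: [0.5527, 0.1026, 0.056]
ee_rot: [1.0, 0.017, 0.0, 0.0]
ft_force: [-1.7, -1.7, 4.8]
grip_width: 0.16
```

```bash
python3 m.py i
```

```text
23.45 F [-2.6  -1.12  5.54] Fx -2.64 pos [0.5526 0.1026 0.056 ] tipdepth mm 41.7 tilt [ 0.0008 -0.0001]
```

Emit:
{"fn": "move_arm", "kwargs": {
  "moves": [
    [[0.15, 0, 0.02], [0, 0, 0], 0],
    [[0.15, 0, 0], [0, 0, 0], 0],
    [[0, 0, 0], [0, 0, 0], 0]
  ]
}}

```text
clock: 23.82
position: [0.5581, 0.1034, 0.0561]
ee_rot: [1.0, 0.018, -0.002, 0.0]
ft_force: [-16.2, -1.2, 23.3]
grip_width: 0.156
```

```bash
python3 m.py j
```

```text
24.125 F [-16.81  -1.49  22.74] Fx -16.85 pos [0.5581 0.1034 0.0561] tipdepth mm 47.2 tilt [-0.003  -0.0008]
```

Emit:
{"fn": "move_arm", "kwargs": {
  "moves": [
    [[0, 0, -0.06], [0, 0, 0], 0],
    [[0, 0, -0.06], [0, 0, 0], 0],
    [[0, 0, 0], [0, 0, 0], 0]
  ]
}}

```text
clock: 24.5
position: [0.5592, 0.1029, 0.0572]
ee_rot: [1.0, 0.017, -0.001, 0.0]
ft_force: [-2.1, 1.0, -4.2]
grip_width: 0.159
```

```bash
python3 m.py k
```

```text
24.8 F [-2.89  0.99 -4.78] Fx -2.85 pos [0.5594 0.1027 0.0574] tipdepth mm 48.5 tilt [-0.0007 -0.0002]
```

Emit:
{"fn": "move_arm", "kwargs": {
  "moves": [
    [[0.12, 0, 0], [0, 0, 0], 0],
    [[0.12, 0, 0.02], [0, 0, 0], 0],
    [[0, 0, 0.02], [0, 0, 0], 0],
    [[0, 0, 0], [0, 0, 0], 0]
  ]
}}

```text
clock: 25.3
position: [0.5663, 0.1028, 0.0569]
ee_rot: [1.0, 0.017, 0.0, 0.0]
ft_force: [-2.0, -1.0, -5.1]
grip_width: 0.159
```

```bash
python3 m.py l
```

```text
25.6 F [-0.3  -0.94 -5.14] Fx -0.34 pos [0.5662 0.1028 0.057 ] tipdepth mm 55.3 tilt [ 0.0009 -0.0001]
```

Emit:
{"fn": "move_arm", "kwargs": {
  "moves": [
    [[0, 0, 0.03], [0, 0, 0], 0],
    [[0, 0, 0], [0, 0, 0], 0]
  ]
}}

```text
clock: 25.85
position: [0.5661, 0.1029, 0.0562]
ee_rot: [1.0, 0.017, 0.0, 0.0]
ft_force: [0.9, -1.6, -3.9]
grip_width: 0.158
```

```bash
python3 m.py n
```

```text
26.15 F [ 1.15 -1.14 -4.04] Fx 1.1 pos [0.5661 0.1029 0.0562] tipdepth mm 55.2 tilt [ 0.0006 -0.0001]
```

Emit:
{"fn": "move_arm", "kwargs": {
  "moves": [
    [[0, 0, 0.025], [0, 0, 0], 0],
    [[0, 0, 0], [0, 0, 0], 0]
  ]
}}

```text
clock: 26.4
position: [0.5661, 0.1029, 0.0561]
ee_rot: [1.0, 0.017, 0.0, 0.0]
ft_force: [-2.0, -3.5, 5.7]
grip_width: 0.158
```

```bash
python3 m.py o
```

```text
26.7 F [-2.54 -2.79  5.64] Fx -2.64 pos [0.5661 0.1029 0.0561] tipdepth mm 55.2 tilt [ 0.0008 -0.0003]
```

Run:
```python
from h import *
s=camera_info("side")
A={k:np.load(f"pics/s_{k}.npy") for k in "abcfjo"}
e=lambda p:proj(s,p)
x=np.array([.9994,.0349,0]);y=np.array([-.0349,.9994,0]);m=np.array([.6188,.1073,.03])
p0=e(m+.03*y+[0,0,.0075]);p1=e(m+.03*y+[0,0,.0105]);print("3mm rise px",p1-p0,p0)
# white/shaded board to sill edge: column-wise subpixel shift on nose, cols 275..283
for k in "acfjo":
    r=[]
    for c in range(275,286):
        v=int(round(p0[1]-(c-p0[0])*.55))
        a=A["b"][v-9:v+8,c].mean(1); b=A[k][:,c].mean(1)
        sh=np.arange(-4,2,.05); rows=np.arange(v-9,v+8)
        err=[np.mean((np.interp(rows+d,np.arange(480),b)-a)**2) for d in sh]; r.append(sh[np.argmin(err)])
    print(k,np.round(r,2),"median",np.median(r))
k=[A[n][225:305,250:330,::-1] for n in "bo"]
cv2.imwrite("pics/bo.png",np.hstack([cv2.resize(q,None,fx=5,fy=5,interpolation=2) for q in k]).clip(0,255).astype(np.uint8))
```

```text
3mm rise px [-0.02124999 -1.08325027] [278.89079836 291.53472942]
a [-0.   -0.   -0.   -0.   -0.   -0.   -0.   -0.   -0.05 -0.1  -0.1 ] median -1.4210854715202004e-14
c [-0.   -0.   -0.   -0.   -0.   -0.   -0.   -0.   -0.   -0.    0.05] median -1.4210854715202004e-14
f [-0.1  -0.65 -0.25 -0.45 -0.4  -0.2  -0.25 -0.25 -0.25 -0.25 -0.3 ] median -0.2500000000000133
j [-0.1  -0.8  -0.25 -0.45 -0.4  -0.2  -0.3  -0.3  -0.25 -0.25 -0.35] median -0.30000000000001315
o [-0.75 -0.95 -0.75 -0.6  -0.5  -0.45 -0.55 -0.55 -0.4  -0.5  -0.55] median -0.5500000000000123
```

View pics/bo.png

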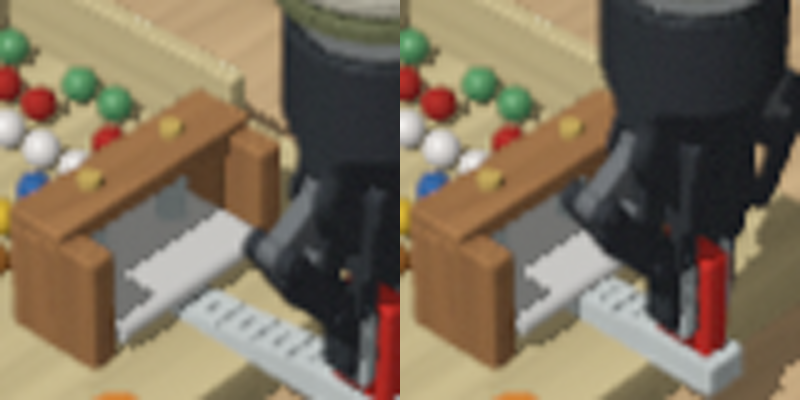

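The board is visibly raised, about 0.55 px or 1.5–2 mm, and the blade is straight and centred. I'll go about 6 mm further in the same way: unload, advance, settle.

Emit:
{"fn": "move_arm", "kwargs": {
  "moves": [
    [[0, 0, -0.04], [0, 0, 0], 0],
    [[0.12, 0, 0], [0, 0, 0], 0],
    [[0.12, 0, 0], [0, 0, 0], 0],
    [[0, 0, 0.02], [0, 0, 0], 0],
    [[0, 0, 0], [0, 0, 0], 0]
  ]
}}

```text
clock: 27.32
position: [0.5703, 0.1038, 0.0562]
ee_rot: [1.0, 0.018, -0.002, 0.0]
ft_force: [-11.1, -1.9, 10.3]
grip_width: 0.162
```

```bash
python3 m.py p
```

```text
27.625 F [-9.83 -1.69 10.32] Fx -9.88 pos [0.5703 0.1038 0.0562] tipdepth mm 59.4 tilt [-0.003  -0.0002]
```

Emit:
{"fn": "move_arm", "kwargs": {
  "moves": [
    [[0, 0, -0.025], [0, 0, 0], 0],
    [[0, 0, 0], [0, 0, 0], 0],
    [[0, 0, 0], [0, 0, 0], 0]
  ]
}}

```text
clock: 28.0
position: [0.5704, 0.1038, 0.0563]
ee_rot: [1.0, 0.018, -0.002, -0.0]
ft_force: [-6.9, -1.1, 3.2]
grip_width: 0.159
```

```bash
python3 m.py q
python3 - <<'E'
from h import *
A={k:np.load(f"pics/s_{k}.npy").mean(2) for k in "bfjoq"}
for k in "fjoq":
    r=[]
    for c in range(275,286):
        v=int(round(291.5-(c-278.9)*.55)); rows=np.arange(v-9,v+8); sh=np.arange(-4,2,.05)
        r.append(sh[np.argmin([np.mean((np.interp(rows+d,np.arange(480),A[k][:,c])-A["b"][rows,c])**2) for d in sh])])
    print(k,np.round(r,2),"median rise mm",-np.median(r)/.361)
E
```

```text
28.3 F [-7.28 -0.75  3.77] Fx -7.3 pos [0.5704 0.1038 0.0563] tipdepth mm 59.5 tilt [-0.003 -0.   ]
f [-0.1  -0.65 -0.25 -0.45 -0.4  -0.2  -0.25 -0.25 -0.25 -0.25 -0.3 ] median rise mm 0.6925207756233056
j [-0.1  -0.8  -0.25 -0.45 -0.4  -0.2  -0.3  -0.3  -0.25 -0.25 -0.35] median rise mm 0.8310249307479589
o [-0.75 -0.95 -0.75 -0.6  -0.5  -0.45 -0.55 -0.55 -0.4  -0.5  -0.55] median rise mm 1.5235457063712252
q [-0.75 -1.05 -0.8  -0.65 -0.5  -0.5  -0.55 -0.6  -0.4  -0.5  -0.6 ] median rise mm 1.6620498614958783
```

Run:
```python
from h import *
o=get_obs(); print(o["clock"],o["ft_force"],o["grip_width"],abs(o["joint_velocities"]).max()); print(hand_in())
```

```text
28.3 [-6.09909778 -1.29659551  4.05800564] 0.15904234312336019 0.0018521721498903452
the job is handed in; nothing more can be done
None
```

I opened the lever, picked up the gauge nearest the base, and slid its blade flat and straight under the guard board. I handed the job in at 28.3 s, still gripping the gauge.

**Lever:** it reached about 1.95 rad by position. A top picture showed it open afterwards, but I took no new lever picture just before handing in.

**Last checks:**
- **Blade:** the tip is about 59 mm inside the gap and a few millimetres off its middle. The tool tilt is about 0.003 rad.
- **Grip:** set to 40 N, with the fingers about 13.5 mm apart on the 14 mm grip and the arm at rest.
- **Forces:** about 4 N up from the sill and 7 N of drag against the push.

**Board height (checks disagree):** the side picture suggests the board is raised about 1.7 mm. Forces and blade thickness together suggest about 3 mm. Both are inside the allowed 1 to 5.5 mm.

**Brief jam:** during insertion the blade jammed briefly, with about 17 N against the push and 23 N up. I unloaded it before going further.

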